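# Roll the fresh-bonded shin tube to the tape line and chock it

## Task

The end fittings of the carbon shin tube have just been glued, so it must not be gripped, lifted or skidded: with the fingertips on top of it only, roll the tube over the mat until it comes to rest on the strip of white tape in front of the curing lamp, and let go. Then push the black rubber chock, flat on the mat, straight against the tube so that it cannot roll away, leaving the tube on the tape. Finish with the hand clear and everything else on the bench where it was.

Things in the scene. Friction and masses are not known exactly. Their poses are not given: they have to be found in the camera images.
- shin_tube: Near-black carbon tube with aluminium ends, a plain cylinder 100 mm in diameter, 170 mm long, about 0.5 kg, lying on the mat. Origin at its middle, on its axis (54 mm above the bench). Own x runs along the tube; y and z turn as it rolls, z up at the start. It starts 105 to 145 mm from the tape, on either side, parallel to it within 0.06 rad.
- chock: Black rubber chock, symmetric, 0.22 kg: 100 mm long (own x, parallel to the tape), foot 80 mm wide (y), 36 mm high; long sides slope in above a 6 mm upright toe to a flat top 34 mm wide. Origin: centre of its underside. Starts 105 to 145 mm from the tape, on the side away from the tube. It meets the tube when its origin is 68 mm from the tube's axis; pushed on, it rolls the tube along.
- tape_line: White tape stuck flat on the mat, 360 mm long (own x) and 25 mm wide (y). Origin: centre of the strip, on the mat's top (4 mm above the bench). Own x points away from the robot, towards the grey lamp (fixed, 240 mm wide, 135 mm high, from 220 mm beyond the origin). The tube is to rest with its line of contact on the strip, near the strip's middle.
- bench_mat: Blue-grey bench mat, 400 mm (own x) by 560 mm (own y), 4 mm thick, fixed. Origin: centre of its underside. It drags on the tube a little: let go at 50 mm/s the tube coasts about 5 mm, and it stays where it is left. Friction about 0.6.
- screwdriver: Screwdriver lying along the robot's edge of the mat, about 200 mm long, 30 mm thick, black handle. Origin near its middle, on the mat. Leave alone.
- cartridge: Two-barrel adhesive cartridge lying near the robot's edge of the mat, 50 x 150 x 22 mm, long in its own y. Origin at the centre of its underside. Leave alone.
- tape_roll: Roll of white tape lying flat at the far edge of the mat, 68 mm across, 25 mm high. Origin at the centre of its underside. Leave alone.
- motor: Small dark motor standing at the far edge of the mat, 54 mm across, 44 mm high. Origin at the centre of its underside. Leave alone.
- mug: White mug, 80 mm across, 95 mm high, to the robot's right, off the mat. Origin at the centre of its underside. Leave alone.
- bottle: Clear bottle, 64 mm across, 190 mm high, to the robot's left, off the mat. Origin at the centre of its underside. Leave alone.
- multimeter: Multimeter lying flat to the robot's left, off the mat, 145 x 75 x 44 mm. Origin at the centre of its underside. Leave alone.
Mind the look-alikes: they are no part of the job. What is shaped like the shin_tube but pink is not meant. Leave any green look-alike of the chock alone.

How it is judged:
On the way, in this order (a step that is already met when the one before it is completed fails the run):
1. the tube has been rolled onto the tape, lies still and is let go (y of shin_tube in the frame of tape_line between -0.013 and 0.013 m and x of shin_tube in the frame of tape_line between -0.05 and 0.05 m and angle between the x axis of shin_tube and the x axis of tape_line, either way round below 0.2 rad and angle between shin_tube's own z axis and vertical above 1.3 rad and linear speed of shin_tube below 0.01 m/s and height (world z) of shin_tube below 0.06 m and contact force between the fingers and shin_tube below 0.1 N), for 0.3 s.
2. the chock is up against the tube (horizontal distance between shin_tube and chock below 0.078 m), for 0.2 s.
At the end, for the whole second after the job is handed in: The tube, rolled there (turned over 1.3 rad), lies still with its axis within 13 mm of the tape's centre line, 50 mm of its middle, 0.2 rad of parallel; the chock stands flat and square (0.3 rad) against it, its origin under 78 mm from the tube's, seen from above (touching: 68) (y of shin_tube in the frame of tape_line between -0.013 and 0.013 m and x of shin_tube in the frame of tape_line between -0.05 and 0.05 m and angle between the x axis of shin_tube and the x axis of tape_line, either way round below 0.2 rad and angle between shin_tube's own z axis and vertical above 1.3 rad and linear speed of each of shin_tube, chock below 0.01 m/s and height (world z) of shin_tube below 0.06 m and horizontal distance between shin_tube and chock below 0.078 m and angle between the x axis of chock and the x axis of tape_line, either way round below 0.3 rad and angle between chock's own z axis and vertical below 0.12 rad).
It fails at once if the tube is lifted (more than 10 mm) (height (world z) of shin_tube above 0.064 m).
It fails at once if the chock is lifted (more than 12 mm) or tipped over (height (world z) of chock above 0.016 m or angle between chock's own z axis and vertical above 0.6 rad).
It fails at once if the fingers push the tube from the side or the end instead of on its top (a finger touches it while the point between the finger pads is lower than 95 mm above the bench; the tube's top is at 104 mm) (contact force between the fingers and shin_tube above 0.5 N and height (world z) of the grasp point below 0.095 m).
It fails at once if another thing on the bench is disturbed (moved more than 20 mm) (distance of any of screwdriver, tape_roll, motor, cartridge, mug, bottle, multimeter from where it was at the start of the episode above 0.02 m).
It also fails if it takes over 64 s, if anything falls off the work surface, if the arm or the gripper's body presses on something with over 40 N, if the wrist force passes 120 N, or if a joint passes its speed limit or range.

## Robot

A 7-joint arm with a two-finger parallel gripper is mounted at the origin on the work surface. World frame = base frame: x ahead of the robot, y to its left, z up, the work surface at z = 0. Lengths are in m, angles in rad, forces in N, time in s.
With the tool pointing down it reaches from about 0.35 to 0.9 m from the base axis. Payload 7.2 kg.
Tool frame: the origin (TCP) lies midway between the tips of the shut fingers; the grasp point (between the pads) lies 19 mm behind it; z points along the fingers, y is the line along which they close (so a half turn about z gives the same grasp; the last joint's range is limited). The gripper opens to 88 mm and grips with 3 to 60 N. Pads are 20 mm wide; open, the fingers measure 115 mm over their backs; the gripper's body (75 mm by 178 mm) begins 61 mm behind the grasp point.
Start: joints at [1.125, 0.411, -0.013, 1.596, 0.006, 1.134, -0.082], TCP at [0.231, -0.581, 0.223] pointing down, gripper open.
Joint ranges: [-2.95, 2.95], [-0.29, 1.99], [-1.47, 1.44], [0.14, 2.54], [-1.03, 4.17], [0.13, 1.85], [-2.86, 2.86]. Speed limits (rad/s): [2.39, 2.39, 3.01, 3.01, 3.14, 3.14, 3.14].

## Interface

Orientations are given as [roll, pitch, yaw] about the fixed x, y, z axes, in that order (R = Rz(yaw) Ry(pitch) Rx(roll)).
In Python, from plant import ctrl gives the robot as it stands.
- The arm moves only by the tool apply_moves, never from a script. Its argument "commands" is a list of rows, each an object with "linear": the shift along the world's x, y, z in m, a list of three; "yaw": the turn about the world's z in rad. In form: [{"linear": [x, y, z], "yaw": yaw}, ...]. A call has 1 to 5 rows; each row shifts and turns the commanded pose from where the row before left it; what a row does not reach is not made up. A row lasts 1/10 s, in which the tool goes at most 50 mm and 8.59 degrees, less where a joint would pass 70% of its speed; a pose out of reach is approached as far as the arm can. A call is refused whole if a number of a shift passes 0.05 or a number of a turn 0.15, either way. A call with a gripper value outside its range is refused whole. "claw" is the opening, from 0 (shut) to 1 (fully open), set as the call begins (left out, the last holds). The fingers move at their own pace and stop on an object; the grip force is fixed at half the most. Time passes only in rows, so rows that do not move let the fingers close. It gives the time, the measured TCP pose, the force, the opening and the grip force at its end, in the units of the state.
- ctrl.observe(): the state, without advancing time (a new reading comes with each control period).
- ctrl.read_camera(name): name is "scene" or "top"; returns a dict with "image" (480x640x3 uint8, red, green, blue), "mtx" (3x3 intrinsics, pixels), "D" ([k1, k2, p1, p2, k3] as OpenCV has them; the pictures are not rectified), "eye" and "orientation" of the camera in the world. Camera axes: x right, y up, looking along -z (the intrinsics and any distortion apply to the point x, -y, -z); pixel columns grow to the right and rows downward; lengths in m; the calibration is good to about 2 mm. A picture is of the moment at which its call begins. There is no depth.
- ctrl.close_job(): hands the job in; it is judged then, once.
The state is a dict: "clock": time; "q": joint angles; "qvel": joint speeds; "tau": joint torques, N m; "tool_pos": TCP position; "orientation": TCP orientation; "ft_force": force on the tool from outside, world axes, zero at the start; "torque": the same for the moment, N m; "width": finger opening in m; "grip_force": force on a finger pad.
Only numpy, scipy, OpenCV 4.12 (cv2) and the standard library are available. Lean on these libraries where they do the work, as an engineer would, in place of code of your own. Each camera call takes 0.05 s, during which the arm holds its last target. There are 200 camera calls.

## Working session

There is one attempt and no reset: what is moved stays moved. The work goes in short steps, Python scripts to look and compute and a tool call to move; the robot and the scene stay as the last step left them, time stands still between calls to the robot, and variables do not carry over. Pictures are saved under pics/ and viewed, at most 11 in all, crops included, and the job is handed in when it is done.

Besides the shell and the picture viewer there is one more tool, called after ">>>" in YAML: its name, and indented under it one key for each argument. apply_moves: Moves the arm, as the interface text tells. Its arguments: {"type":"object","properties":{"commands":{"type":"array"},"claw":{"type":"number"}},"required":["commands"]}

```bash
mkdir -p pics
cat > h.py <<'E'
import numpy as np, cv2
from plant import ctrl
from scipy.spatial.transform import Rotation as R
def cam(name):
    c=ctrl.read_camera(name); return c
def rot(c):
    o=np.array(c["orientation"],float)
    return o if o.shape==(3,3) else R.from_euler('xyz',o).as_matrix()
def ray(c,uv):
    p=cv2.undistortPoints(np.array(uv,float).reshape(-1,1,2),np.array(c["mtx"],float),np.array(c["D"],float)).reshape(-1,2)
    d=np.c_[p[:,0],-p[:,1],-np.ones(len(p))]@rot(c).T
    return np.array(c["eye"],float),d
def onplane(c,uv,z):
    e,d=ray(c,uv); return e+d*((z-e[2])/d[:,2])[:,None]
def proj(c,P):
    q=(np.atleast_2d(P)-np.array(c["eye"]))@rot(c); q=q*[1,-1,-1]
    return cv2.projectPoints(q,np.zeros(3),np.zeros(3),np.array(c["mtx"],float),np.array(c["D"],float))[0].reshape(-1,2)
def save(n,im): cv2.imwrite(f"pics/{n}.png",im[:,:,::-1])
E
python3 - <<'E'
from h import *
for n in("scene","top"):
    c=cam(n); save(n+"0",c["image"]); print(n,c["eye"],c["orientation"],c["mtx"],c["D"])
print(ctrl.observe())
E
```

```text
scene [ 1.16008363 -0.94233365  0.95869878] [ 0.90364558 -0.00744145  0.60434883] [[609.18532733   0.         317.36639176]
 [  0.         609.18532733 246.90243304]
 [  0.           0.           1.        ]] [-0.17884477  0.          0.          0.          0.        ]
top [0.35559988 0.01601323 1.08250129] [ 0.15105376  0.0035728  -1.5527406 ] [[445.87520455   0.         319.6202324 ]
 [  0.         445.87520455 235.33049404]
 [  0.           0.           1.        ]] [-0.10196427  0.          0.          0.          0.        ]
{'clock': 0.1, 'q': array([ 1.12480679,  0.41183438, -0.01271555,  1.59692269,  0.00558868,
        1.13430522, -0.08218009]), 'qvel': array([ 1.88399060e-04,  1.28900798e-04,  1.58506764e-04, -1.79905187e-03,
        7.18082638e-04, -3.95834223e-05, -1.51944250e-04]), 'tau': array([ 2.93902049e-03, -5.89095140e+01,  6.43896405e-01, -2.91709507e+01,
       -5.38031815e-02,  1.45353796e-02,  2.42891139e-05]), 'tool_pos': array([ 0.2303494 , -0.58052777,  0.22189956]), 'orientation': array([-3.14016125e+00,  8.92843580e-05,  3.77831975e-01]), 'ft_force': array([-0.00427275,  0.70665296, -0.43453433]), 'torque': array([-0.03436574, -0.03848347, -0.01354722]), 'grip_force': 0.0, 'width': 0.08784766842918051}
```

View pics/top0.png

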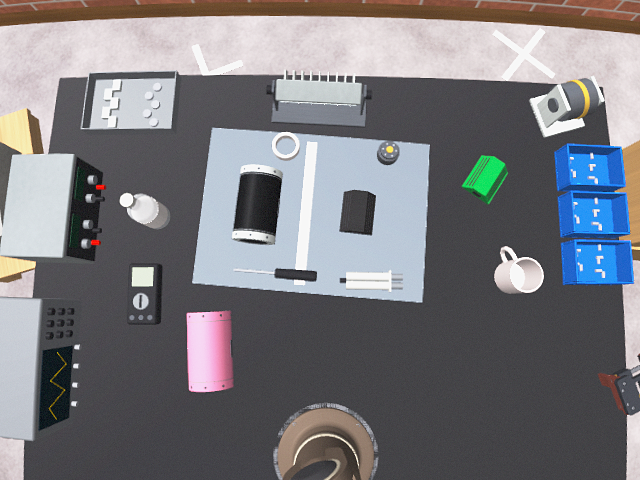

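View pics/scene0.png

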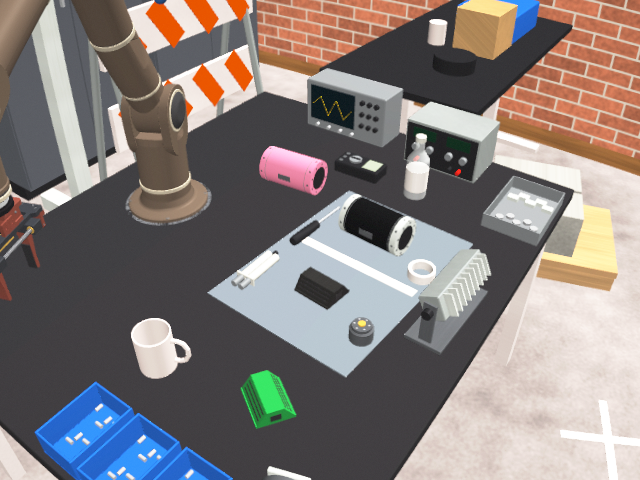

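Top view: tube candidates are the black one at (258,205) and the pink one at (210,350). Chock candidates are the black one at (357,212) and the green one at (485,178). The description picks the black ones, on either side of the tape at (308,210). In the scene view the tube is at (377,222), the chock at (321,287) and the tape runs from (305,240) to (413,292).

```bash
cat > m.py <<'E'
from h import *
def nonmat(c):
    im=c["image"].astype(int); r,g,b=im[...,0],im[...,1],im[...,2]
    mat=(b-r>8)&(b>130)
    return mat
def blob(mask,seed):
    n,l,s,ce=cv2.connectedComponentsWithStats(mask.astype(np.uint8))
    k=l[seed[1],seed[0]]
    if k==0: 
        return None
    return (l==k),s[k],ce[k]
E
python3 - <<'E'
from m import *
t=cam("top"); s=cam("scene")
np.savez("c0.npz",t=t["image"],s=s["image"])
for c,sd,sk,st in((t,(258,205),(357,212),(305,220)),(s,(377,222),(321,287),(370,272))):
    m=nonmat(c); nm=~m
    hsv=c["image"]
    for nme,x in(("tube",sd),("chock",sk),("tape",st)):
        b=blob(nm,x); print(nme,b[1],b[2],c["image"][x[1],x[0]])
    print("mat",c["image"][240,230])
a=cv2.resize(t["image"][120:310,185:435],None,fx=3,fy=3,interpolation=cv2.INTER_NEAREST)
save("crop_t",a)
# mat corners
print(onplane(t,[(212,128),(430,145),(423,302),(193,283)],.004))
# tape edges top
m=t["image"].min(2)>215
L=[]
for r in range(160,262,4):
    x=np.where(m[r,290:330])[0]+290
    L.append(((x[0]+x[-1])/2,r,len(x)))
print(L[::6]); P=onplane(t,[l[:2] for l in L],.004)
k=np.polyfit(P[:,0],P[:,1],1); print("tape y=k x+b",k)
E
```

```text
tube [ 232  164   51   81 3223] [257.4055228  204.45454545] [34 36 40]
chock [ 339  190   37   45 1380] [357.47971014 212.1173913 ] [74 71 71]
tape [ 254  142   63  143 1888] [302.57521186 224.82891949] [247 247 247]
mat [191 207 220]
tube [     0      0    640    480 275492] [325.24488914 228.91785605] [23 24 25]
chock [ 294  267   55   43 1286] [319.88335925 287.92301711] [44 42 42]
tape [ 290  206  128   91 1425] [346.70175439 256.97824561] [255 255 255]
mat [67 65 67]
[[ 0.79428043  0.30490993  0.004     ]
 [ 0.75757808 -0.25441927  0.004     ]
 [ 0.3616062  -0.22909475  0.004     ]
 [ 0.39698019  0.32872182  0.004     ]]
[(np.float64(310.0), 160, 11), (np.float64(308.0), 184, 11), (np.float64(306.0), 208, 11), (np.float64(303.5), 232, 12), (np.float64(301.5), 256, 12)]
tape y=k x+b [-0.0648466   0.09652116]
```

View pics/crop_t.png

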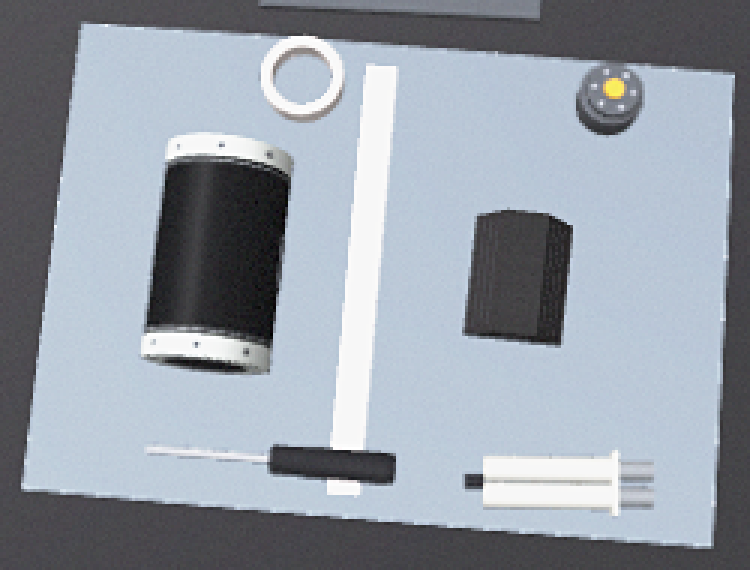

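The crop confirms the black tube with white (aluminium) ends at crop (218,255), and the dark chock at (520,278). The tape roll (302,77), motor (610,97), screwdriver (330,462) and cartridge (560,482) are all clear of the path along y.

Run:
```python
from m import *
from scipy.optimize import least_squares
t=cam("top"); s=cam("scene")
nm=~nonmat(t); B=blob(nm,(258,205))[0]
ls=[];rs=[]
for r in range(178,232,3):
    x=np.where(B[r])[0]; ls.append((x[0]-.5,r)); rs.append((x[-1]+.5,r))
ms=nonmat(s); lo=[]
for u in range(348,376,3):
    v=222
    while not ms[v,u]: v+=1
    lo.append((u,v-.5))
print("lo",lo[::4])
# axis: point (0.6,y,z)+dir(1,k,0), radius r ; distance of rays to axis = r
sets=[ray(t,ls),ray(t,rs),ray(s,lo)]
def res(p,side=False):
    y,k,z,r=p; a=np.array([1,k,0])/np.hypot(1,k); P=np.array([.6,y,z]); o=[]
    for (e,d),sg in zip(sets,(1,-1,-1)):
        n=np.cross(d,a); n/=np.linalg.norm(n,axis=1)[:,None]
        n=n*np.sign(n[:,1])[:,None]
        o.append(((e-P)@n.T)*sg-r)
    return np.concatenate(o)
q=least_squares(res,[.16,-.06,.054,.05]); print("tube y@.6,k,z,r",q.x,np.abs(q.fun).max())
y,k,z,r=q.x
# ends: along axis, far top corner
ys=np.where(B)[0]
ax=lambda x,z:np.array([x,y+k*(x-.6),z])
colc=lambda r0:None
# far end: top generator at z=.104; near end lower rim z~.004
Br=np.where(B.any(1))[0]
for rr,zz in((Br[0],.104),(Br[-1],.02)):
    u=np.where(B[rr])[0].mean(); print(rr,u,onplane(t,[(u,rr)],zz))
# white rim/black: far/near band along midline
pm=proj(t,[ax(x,.104) for x in np.arange(.46,.74,.01)]); im=t["image"]
for x,p in zip(np.arange(.46,.74,.01),pm): print(round(x,2),p.round(),im[int(round(p[1])),int(round(p[0]))].tolist(),end=';')
print()
# tape ends & line
print("tape ends",onplane(t,[(312,142),(299.5,284.5)],.004))
# chock: blob corners
C=blob(nm,(357,212))[0]; c=cv2.findContours(C.astype(np.uint8),0,2)[0][0]
ap=cv2.approxPolyDP(c,2.5,True).reshape(-1,2);print("chock poly",ap.tolist());print(onplane(t,ap,.004).round(3).tolist());print(onplane(t,ap,.04).round(3).tolist())
C=blob(~ms,(321,287))[0]; c=cv2.findContours(C.astype(np.uint8),0,2)[0][0]
ap=cv2.approxPolyDP(c,2.5,True).reshape(-1,2);print("scene poly",ap.tolist());print(onplane(s,ap,.004).round(3).tolist());print(onplane(s,ap,.04).round(3).tolist())
# other-object clearance
```

```text
lo [(348, 232.5), (360, 238.5), (372, 243.5)]
tube y@.6,k,z,r [ 0.16966157 -0.07855477  0.05200333  0.04972205] 0.0013180341788888925
164 252.5 [[0.6668356  0.17873985 0.104     ]]
244 264.0 [[0.49377129 0.15627815 0.02      ]]
0.46 [248. 254.] [192, 204, 219];0.47 [248. 249.] [188, 205, 218];0.48 [249. 245.] [192, 203, 218];0.49 [249. 241.] [23, 25, 27];0.5 [250. 236.] [249, 250, 249];0.51 [250. 232.] [251, 251, 251];0.52 [251. 227.] [44, 43, 49];0.53 [251. 223.] [45, 49, 51];0.54 [252. 218.] [50, 49, 51];0.55 [253. 214.] [48, 46, 47];0.56 [253. 210.] [44, 42, 44];0.57 [254. 205.] [42, 44, 48];0.58 [254. 201.] [43, 45, 48];0.59 [255. 197.] [44, 38, 42];0.6 [255. 192.] [44, 45, 49];0.61 [256. 188.] [41, 39, 41];0.62 [256. 184.] [46, 47, 48];0.63 [257. 180.] [41, 41, 44];0.64 [257. 175.] [43, 43, 43];0.65 [258. 171.] [252, 254, 254];0.66 [258. 167.] [204, 212, 217];0.67 [259. 163.] [187, 201, 215];0.68 [259. 159.] [189, 204, 216];0.69 [260. 154.] [188, 200, 216];0.7 [260. 150.] [188, 201, 215];0.71 [261. 146.] [186, 201, 216];0.72 [262. 142.] [187, 200, 215];0.73 [262. 138.] [187, 201, 216];
tape ends [[0.75901305 0.04650521 0.004     ]
 [0.3989661  0.0691513  0.004     ]]
chock poly [[344, 192], [339, 230], [371, 234], [375, 195], [359, 190]]
[[0.63, -0.036, 0.004], [0.534, -0.024, 0.004], [0.525, -0.103, 0.004], [0.623, -0.113, 0.004], [0.635, -0.073, 0.004]]
[[0.621, -0.034, 0.04], [0.528, -0.023, 0.04], [0.52, -0.099, 0.04], [0.615, -0.109, 0.04], [0.626, -0.07, 0.04]]
scene poly [[310, 267], [300, 274], [294, 289], [327, 309], [348, 290]]
[[0.507, -0.016, 0.004], [0.503, -0.051, 0.004], [0.523, -0.103, 0.004], [0.623, -0.114, 0.004], [0.628, -0.033, 0.004]]
[[0.532, -0.051, 0.04], [0.528, -0.085, 0.04], [0.547, -0.134, 0.04], [0.643, -0.145, 0.04], [0.648, -0.067, 0.04]]
```

>>> apply_moves:
  commands:
    - {"linear": [0.0174,0.0385,0],"yaw": 0.0557}
    - {"linear": [0.0174,0.0385,0],"yaw": 0.0557}
    - {"linear": [0.0174,0.0385,0],"yaw": 0.0557}
    - {"linear": [0.0174,0.0385,0],"yaw": 0.0557}
    - {"linear": [0.0174,0.0385,0],"yaw": 0.0557}
  claw: 0.7

```text
clock: 0.8
tool_pos: [0.318, -0.3869, 0.2228]
orientation: [3.141, 0.0, 0.658]
ft_force: [1.0, 0.4, -0.2]
width: 0.0616
grip_force: 0.0
```

>>> apply_moves:
  commands:
    - {"linear": [0.0174,0.0385,0],"yaw": 0.0557}
    - {"linear": [0.0174,0.0385,0],"yaw": 0.0557}
    - {"linear": [0.0174,0.0385,0],"yaw": 0.0557}
    - {"linear": [0.0174,0.0385,0],"yaw": 0.0557}
    - {"linear": [0.0174,0.0385,0],"yaw": 0.0557}

```text
clock: 1.3
tool_pos: [0.405, -0.1944, 0.2229]
orientation: [3.141, 0.0, 0.937]
ft_force: [0.4, 0.4, -0.2]
width: 0.0618
grip_force: 0.0
```

>>> apply_moves:
  commands:
    - {"linear": [0.0174,0.0385,0],"yaw": 0.0557}
    - {"linear": [0.0174,0.0385,0],"yaw": 0.0557}
    - {"linear": [0.0174,0.0385,0],"yaw": 0.0557}
    - {"linear": [0.0174,0.0385,0],"yaw": 0.0557}
    - {"linear": [0.0174,0.0385,0],"yaw": 0.0557}

```text
clock: 1.8
tool_pos: [0.4921, -0.0019, 0.2229]
orientation: [3.141, -0.0, 1.215]
ft_force: [-0.0, -1.0, -0.4]
width: 0.0613
grip_force: 0.0
```

>>> apply_moves:
  commands:
    - {"linear": [0.0174,0.0385,0],"yaw": 0.0557}
    - {"linear": [0.0174,0.0385,0],"yaw": 0.0557}
    - {"linear": [0.0174,0.0385,0],"yaw": 0.0557}
    - {"linear": [0.0174,0.0385,0],"yaw": 0.0557}
    - {"linear": [0,0,0],"yaw": 0.0557}

```text
clock: 2.3
tool_pos: [0.5616, 0.1572, 0.2226]
orientation: [-3.142, -0.004, 1.501]
ft_force: [-0.2, 0.4, -0.1]
width: 0.0615
grip_force: 0.0
```

>>> apply_moves:
  commands:
    - {"linear": [0.015,0.033,0],"yaw": -0.008}
    - {"linear": [0,0,-0.04],"yaw": 0}
    - {"linear": [0,0,-0.04],"yaw": 0}
    - {"linear": [0,0,-0.025],"yaw": 0}
    - {"linear": [0,0,0],"yaw": 0}

```text
clock: 2.8
tool_pos: [0.5739, 0.1824, 0.114]
orientation: [-3.136, 0.003, 1.484]
ft_force: [-0.0, -0.4, 0.4]
width: 0.0614
grip_force: 0.0
```

Run:
```python
from h import *
t=cam("top"); s=cam("scene")
save("a",np.hstack([t["image"][120:310,185:435],s["image"][130:320,250:500]]).repeat(2,0).repeat(2,1)[:,:800] if 0 else cv2.resize(np.hstack([t["image"][120:310,185:385],s["image"][130:320,280:480]]),None,fx=2,fy=2))
print(ctrl.observe()["tool_pos"])
```

```text
[0.57629472 0.18376351 0.11812354]
```

View pics/a.png

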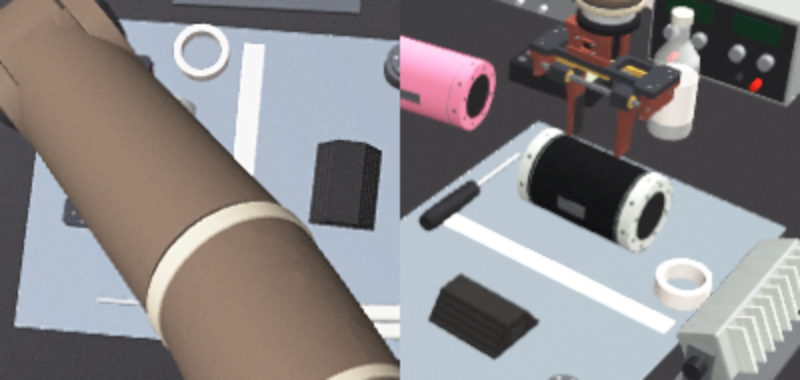

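The picture shows both fingertips, at (575,130) and (622,155), just behind the tube's crest and spread along its axis.

>>> apply_moves:
  commands:
    - {"linear": [0,0.006,0],"yaw": 0}
    - {"linear": [0,0,-0.006],"yaw": 0}
    - {"linear": [0,0,-0.004],"yaw": 0}
    - {"linear": [0,0,-0.002],"yaw": 0}
    - {"linear": [0,0,0],"yaw": 0}

```text
clock: 3.4
tool_pos: [0.576, 0.1893, 0.1054]
orientation: [-3.141, 0.0, 1.484]
ft_force: [-0.2, 0.6, 0.2]
width: 0.0614
grip_force: 0.0
```

>>> apply_moves:
  commands:
    - {"linear": [0,0,-0.001],"yaw": 0}
    - {"linear": [0,0,0],"yaw": 0}

```text
clock: 3.6
tool_pos: [0.5761, 0.1895, 0.1046]
orientation: [-3.142, 0.0, 1.484]
ft_force: [-1.9, -0.6, 0.2]
width: 0.0616
grip_force: 0.0
```

>>> apply_moves:
  commands:
    - {"linear": [0,0,-0.001],"yaw": 0}
    - {"linear": [0,0,0],"yaw": 0}

```text
clock: 3.8
tool_pos: [0.5763, 0.1896, 0.1037]
orientation: [3.141, -0.0, 1.484]
ft_force: [-0.3, 0.8, 0.7]
width: 0.0615
grip_force: 0.3
```

>>> apply_moves:
  commands:
    - {"linear": [0,0,-0.001],"yaw": 0}
    - {"linear": [0,0,0],"yaw": 0}

```text
clock: 4.0
tool_pos: [0.5764, 0.1901, 0.1032]
orientation: [3.141, -0.001, 1.484]
ft_force: [-1.3, 0.2, 4.0]
width: 0.0615
grip_force: 2.1
```

>>> apply_moves:
  commands:
    - {"linear": [0,0,-0.001],"yaw": 0}
    - {"linear": [0,0,0],"yaw": 0}

```text
clock: 4.2
tool_pos: [0.5765, 0.1908, 0.1029]
orientation: [3.14, -0.001, 1.484]
ft_force: [-1.8, 0.9, 9.1]
width: 0.0614
grip_force: 4.5
```

>>> apply_moves:
  commands:
    - {"linear": [-0.0004,-0.005,0],"yaw": 0}
    - {"linear": [-0.0004,-0.005,0],"yaw": 0}
    - {"linear": [-0.0004,-0.005,0],"yaw": 0}
    - {"linear": [-0.0004,-0.005,0],"yaw": 0}
    - {"linear": [-0.0004,-0.005,0],"yaw": 0}

```text
clock: 4.7
tool_pos: [0.5745, 0.166, 0.104]
orientation: [3.14, -0.002, 1.485]
ft_force: [-5.3, 1.7, 17.5]
width: 0.0616
grip_force: 9.3
```

```bash
cat > tube.py <<'E'
from m import *
# scene-view tube: lower silhouette edge vs mat -> axis y at x=.577 (slope k given, z .054 r .05)
def tube(k=-.0785):
    s=cam("scene"); ms=nonmat(s); im=s["image"]
    return s,ms
E
python3 - <<'E'
from h import *
s=cam("scene"); save("b",cv2.resize(s["image"][150:340,260:500],None,fx=3,fy=3)); print(ctrl.observe()["tool_pos"],ctrl.observe()["ft_force"])
E
```

```text
[0.57446172 0.16492911 0.10399646] [-6.25027198  0.29832727 20.936896  ]
```

View pics/b.png

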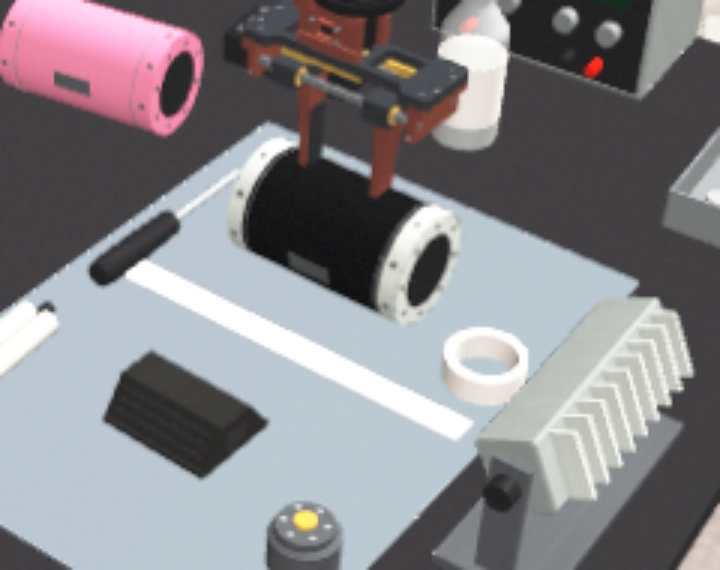

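The picture shows the tube turning: its label has moved down to (308,265). The fingers are on the crest at (380,190).

>>> apply_moves:
  commands:
    - {"linear": [-0.0004,-0.005,0],"yaw": 0}
    - {"linear": [-0.0004,-0.005,0],"yaw": 0}
    - {"linear": [-0.0004,-0.005,0],"yaw": 0}
    - {"linear": [-0.0004,-0.005,0],"yaw": 0}
    - {"linear": [-0.0004,-0.005,0],"yaw": 0}

```text
clock: 5.25
tool_pos: [0.5725, 0.1409, 0.104]
orientation: [3.14, -0.001, 1.484]
ft_force: [-5.8, 0.3, 18.6]
width: 0.0616
grip_force: 9.3
```

>>> apply_moves:
  commands:
    - {"linear": [-0.0004,-0.005,0],"yaw": 0}
    - {"linear": [-0.0004,-0.005,0],"yaw": 0}
    - {"linear": [-0.0004,-0.005,0],"yaw": 0}
    - {"linear": [-0.0004,-0.005,0],"yaw": 0}
    - {"linear": [0,0,0],"yaw": 0}

```text
clock: 5.75
tool_pos: [0.5708, 0.119, 0.1031]
orientation: [3.14, 0.001, 1.483]
ft_force: [-3.9, -1.0, 13.6]
width: 0.0617
grip_force: 6.7
```

```bash
cat > tube.py <<'E'
from m import *
from scipy.optimize import least_squares
def lower(s,yg,kg=-.0785,x0=.52,x1=.63):
    """lower silhouette points in scene near the guess; returns (y@.577,k)"""
    ms=nonmat(s); P=[]
    for x in np.arange(x0,x1,.006):
        # start on the guess axis, descend in image to mat
        u,v=proj(s,[[x,yg+kg*(x-.577),.054]])[0].round().astype(int)
        w=v
        white=s["image"].min(2)>200
        while not ms[w,u] and not (white[w,u]): w+=1
        if not white[w,u]: P.append((u,w-.5))
    e,d=ray(s,P)
    def res(p):
        a=np.array([1,p[1],0]);a/=np.linalg.norm(a)
        n=np.cross(d,a); n/=np.linalg.norm(n,axis=1)[:,None]; n*=np.sign(n[:,1])[:,None]
        return -((e-np.array([.577,p[0],.054]))@n.T)-.05
    q=least_squares(res,[yg,kg],loss="soft_l1",f_scale=.001)
    return q.x,len(P),np.abs(q.fun).max()
E
python3 - <<'E'
from tube import *
s=cam("scene"); o=ctrl.observe(); print(o["tool_pos"],o["ft_force"],lower(s,.134))
print("tape y at .577",.0965-.0648*.577)
E
```

```text
[0.5707933  0.11940209 0.10310202] [-4.2155656  -0.84909091 12.79209083] (array([ 0.13382238, -0.06699756]), 17, np.float64(0.0005986392920324865))
tape y at .577 0.05911040000000001
```

>>> apply_moves:
  commands:
    - {"linear": [0,0,0.006],"yaw": 0}
    - {"linear": [0,0,0.012],"yaw": 0}
    - {"linear": [0.002,0.017,0],"yaw": 0}
    - {"linear": [0.002,0.017,0],"yaw": 0}
    - {"linear": [0,0,-0.01],"yaw": 0}

```text
clock: 6.3
tool_pos: [0.5752, 0.1574, 0.111]
orientation: [3.139, -0.003, 1.487]
ft_force: [-0.3, -0.0, 0.3]
width: 0.0612
grip_force: 0.0
```

>>> apply_moves:
  commands:
    - {"linear": [0,0,-0.004],"yaw": 0}
    - {"linear": [0,0,-0.002],"yaw": 0}
    - {"linear": [0,0,-0.001],"yaw": 0}
    - {"linear": [0,0,-0.001],"yaw": 0}
    - {"linear": [0,0,0],"yaw": 0}

```text
clock: 6.8
tool_pos: [0.5741, 0.1544, 0.1028]
orientation: [-3.142, -0.001, 1.484]
ft_force: [-6.1, 1.2, 13.4]
width: 0.0611
grip_force: 7.0
```

Run:
```python
from tube import *
s=cam("scene"); o=ctrl.observe(); print(o["tool_pos"],o["ft_force"],lower(s,.134))
```

```text
[0.57410853 0.15430786 0.10283671] [-5.56823075  0.89139129 13.89524343] (array([ 0.13382238, -0.06699756]), 17, np.float64(0.0005986392920324865))
```

>>> apply_moves:
  commands:
    - {"linear": [-0.0004,-0.005,0],"yaw": 0}
    - {"linear": [-0.0004,-0.005,0],"yaw": 0}
    - {"linear": [-0.0004,-0.005,0],"yaw": 0}
    - {"linear": [-0.0004,-0.005,0],"yaw": 0}
    - {"linear": [-0.0004,-0.005,0],"yaw": 0}

```text
clock: 7.35
tool_pos: [0.572, 0.1294, 0.1039]
orientation: [3.141, -0.001, 1.484]
ft_force: [-9.7, 1.5, 23.9]
width: 0.0615
grip_force: 12.1
```

>>> apply_moves:
  commands:
    - {"linear": [-0.0004,-0.005,0],"yaw": 0}
    - {"linear": [-0.0004,-0.005,0],"yaw": 0}
    - {"linear": [-0.0004,-0.005,0],"yaw": 0}
    - {"linear": [-0.0004,-0.005,0],"yaw": 0}
    - {"linear": [-0.0004,-0.005,0],"yaw": 0}

```text
clock: 7.85
tool_pos: [0.57, 0.1042, 0.1039]
orientation: [3.141, -0.0, 1.484]
ft_force: [-9.4, -0.2, 23.1]
width: 0.0613
grip_force: 11.8
```

>>> apply_moves:
  commands:
    - {"linear": [-0.0004,-0.005,0],"yaw": 0}
    - {"linear": [-0.0004,-0.005,0],"yaw": 0}
    - {"linear": [-0.0004,-0.005,0],"yaw": 0}
    - {"linear": [-0.0004,-0.005,0],"yaw": 0}
    - {"linear": [-0.0004,-0.005,0],"yaw": 0}

```text
clock: 8.35
tool_pos: [0.568, 0.0777, 0.1025]
orientation: [-3.141, 0.001, 1.483]
ft_force: [-4.4, -0.5, 10.2]
width: 0.0614
grip_force: 5.0
```

>>> apply_moves:
  commands:
    - {"linear": [0,0,0],"yaw": 0}
    - {"linear": [0,0,0.006],"yaw": 0}
    - {"linear": [0,0,0.012],"yaw": 0}

```text
clock: 8.65
tool_pos: [0.5678, 0.0776, 0.119]
orientation: [-3.139, 0.001, 1.483]
ft_force: [-0.2, 0.6, -0.2]
width: 0.0616
grip_force: 0.0
```

Run:
```python
from tube import *
s=cam("scene"); o=ctrl.observe(); print(o["tool_pos"],o["ft_force"],lower(s,.0965)); save("c",cv2.resize(s["image"][150:340,260:500],None,fx=3,fy=3))
```

```text
[0.5692163  0.07834829 0.12167645] [0.55039312 0.09374172 1.52673494] (array([ 0.09539529, -0.07680214]), 8, np.float64(2.6933952325391974e-07))
```

View pics/c.png

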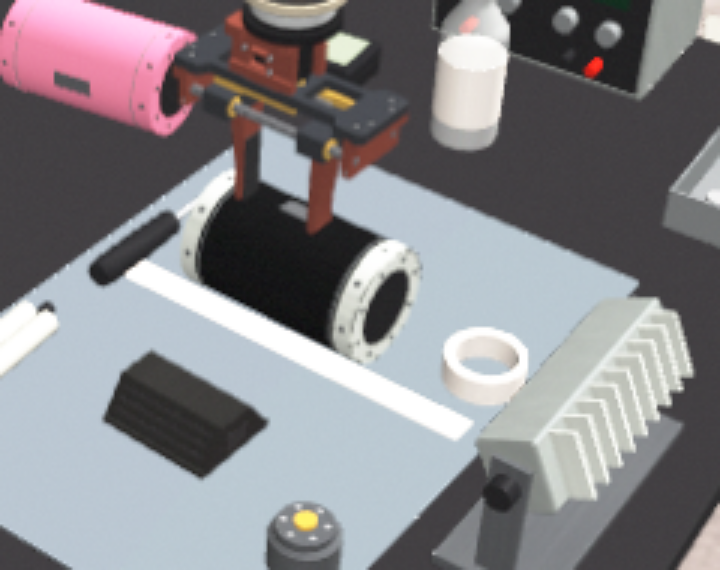

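The tube is now just short of the tape, at (300,270), with the hand raised above it. The screwdriver and tape roll are untouched. One more stroke of about 37 mm is needed.

>>> apply_moves:
  commands:
    - {"linear": [0.0014,0.017,0],"yaw": 0}
    - {"linear": [0.0014,0.018,0],"yaw": 0}
    - {"linear": [0,0,-0.01],"yaw": 0}
    - {"linear": [0,0,-0.004],"yaw": 0}
    - {"linear": [0,0,0],"yaw": 0}

```text
clock: 9.2
tool_pos: [0.5706, 0.1129, 0.1043]
orientation: [-3.14, 0.001, 1.484]
ft_force: [0.3, -0.1, -0.0]
width: 0.0617
grip_force: 0.0
```

>>> apply_moves:
  commands:
    - {"linear": [0,0,-0.002],"yaw": 0}
    - {"linear": [0,0,-0.001],"yaw": 0}
    - {"linear": [0,0,-0.001],"yaw": 0}
    - {"linear": [0,0,0],"yaw": 0}

```text
clock: 9.6
tool_pos: [0.5714, 0.1142, 0.1031]
orientation: [3.141, -0.001, 1.484]
ft_force: [-4.8, 2.1, 11.6]
width: 0.0614
grip_force: 6.1
```

>>> apply_moves:
  commands:
    - {"linear": [-0.0004,-0.005,0],"yaw": 0}
    - {"linear": [-0.0004,-0.005,0],"yaw": 0}
    - {"linear": [-0.0004,-0.005,0],"yaw": 0}
    - {"linear": [-0.0004,-0.005,0],"yaw": 0}
    - {"linear": [-0.0004,-0.005,0],"yaw": 0}

```text
clock: 10.1
tool_pos: [0.5693, 0.0891, 0.104]
orientation: [3.141, -0.0, 1.484]
ft_force: [-7.7, 0.5, 20.1]
width: 0.0616
grip_force: 10.5
```

>>> apply_moves:
  commands:
    - {"linear": [-0.0004,-0.005,0],"yaw": 0}
    - {"linear": [-0.0004,-0.005,0],"yaw": 0}
    - {"linear": [-0.0004,-0.005,0],"yaw": 0}
    - {"linear": [-0.0004,-0.005,0],"yaw": 0}
    - {"linear": [-0.0004,-0.005,0],"yaw": 0}

```text
clock: 10.6
tool_pos: [0.5674, 0.0639, 0.1039]
orientation: [3.14, -0.0, 1.484]
ft_force: [-7.9, 0.3, 19.0]
width: 0.0615
grip_force: 9.9
```

>>> apply_moves:
  commands:
    - {"linear": [-0.0004,-0.005,0],"yaw": 0}
    - {"linear": [-0.0004,-0.005,0],"yaw": 0}
    - {"linear": [-0.0004,-0.005,0],"yaw": 0}
    - {"linear": [-0.0004,-0.005,0],"yaw": 0}
    - {"linear": [-0.0003,-0.004,0],"yaw": 0}

```text
clock: 11.1
tool_pos: [0.5653, 0.0386, 0.1026]
orientation: [3.141, 0.001, 1.483]
ft_force: [-3.7, 0.1, 7.2]
width: 0.0616
grip_force: 3.4
```

>>> apply_moves:
  commands:
    - {"linear": [0,0,0],"yaw": 0}
    - {"linear": [0,0,0],"yaw": 0}

```text
clock: 11.3
tool_pos: [0.5653, 0.0385, 0.1025]
orientation: [3.141, 0.001, 1.482]
ft_force: [-4.0, -0.0, 9.4]
width: 0.0614
grip_force: 4.4
```

Run:
```python
from tube import *
s=cam("scene"); o=ctrl.observe(); print(o["tool_pos"],o["ft_force"],lower(s,.059)); t=cam("top")
save("d",cv2.resize(np.hstack([s["image"][150:340,260:440],t["image"][120:310,225:405]]),None,fx=2,fy=2))
```

```text
[0.56527325 0.03864298 0.10246199] [-3.84061824 -0.35152265  8.87472863] (array([ 0.05720234, -0.10648296]), 15, np.float64(0.0025505428874706346))
```

View pics/d.png

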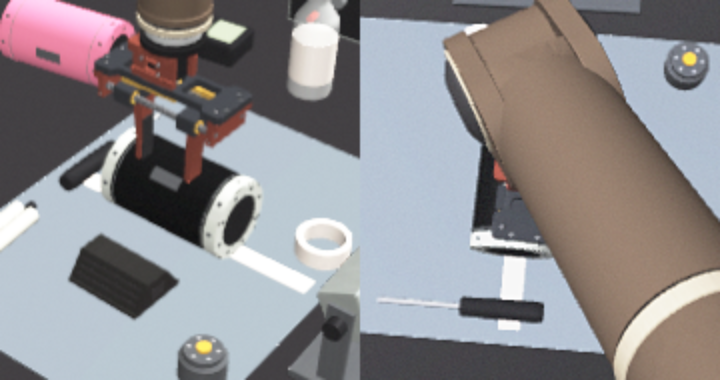

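The tube lies across the tape: in the scene half its body is at (180,195), with the tape showing at both ends, (95,185) and (275,270). Measured axis is y=0.057 against the tape's 0.059. I'll lift straight off and measure again.

>>> apply_moves:
  commands:
    - {"linear": [0,0,0.004],"yaw": 0}
    - {"linear": [0,0,0.016],"yaw": 0}
    - {"linear": [0,0,0.04],"yaw": 0}
    - {"linear": [0,0,0.03],"yaw": 0}
    - {"linear": [0,0,0],"yaw": 0}

```text
clock: 11.9
tool_pos: [0.5678, 0.0398, 0.1959]
orientation: [3.135, -0.001, 1.483]
ft_force: [0.2, 0.5, 0.2]
width: 0.0615
grip_force: 0.0
```

>>> apply_moves:
  commands:
    - {"linear": [0.002,-0.046,0],"yaw": 0.005}
    - {"linear": [0.003,-0.046,0],"yaw": 0.005}
    - {"linear": [0.003,-0.046,0],"yaw": 0.005}
    - {"linear": [0.002,-0.046,0],"yaw": 0}
    - {"linear": [0,0,0],"yaw": 0}

```text
clock: 12.4
tool_pos: [0.5742, -0.1535, 0.1901]
orientation: [-3.14, 0.004, 1.488]
ft_force: [-0.4, 0.1, -0.0]
width: 0.0617
grip_force: 0.0
```

Run:
```python
from tube import *
s=cam("scene"); o=ctrl.observe(); print(o["tool_pos"],o["orientation"]); t=cam("top")
save("e",cv2.resize(np.hstack([s["image"][150:340,260:440],t["image"][120:310,225:425]]),None,fx=2,fy=2))
nm=~nonmat(t); L=[]
for r in range(178,262,4):
    x=np.where(nm[r,230:305])[0]+230
    L.append((r,x[0],x[-1],len(x)))
print(L)
```

```text
[ 0.57442775 -0.14910926  0.19031412] [-3.13997507e+00  1.07994986e-03  1.49159602e+00]
[(178, np.int64(288), np.int64(304), 16), (182, np.int64(287), np.int64(304), 18), (186, np.int64(286), np.int64(304), 19), (190, np.int64(286), np.int64(304), 19), (194, np.int64(285), np.int64(304), 20), (198, np.int64(285), np.int64(304), 20), (202, np.int64(285), np.int64(304), 20), (206, np.int64(284), np.int64(304), 21), (210, np.int64(284), np.int64(304), 21), (214, np.int64(283), np.int64(304), 22), (218, np.int64(283), np.int64(304), 22), (222, np.int64(282), np.int64(304), 23), (226, np.int64(282), np.int64(304), 23), (230, np.int64(281), np.int64(304), 24), (234, np.int64(281), np.int64(304), 19), (238, np.int64(280), np.int64(304), 21), (242, np.int64(280), np.int64(304), 25), (246, np.int64(288), np.int64(304), 17), (250, np.int64(297), np.int64(304), 8), (254, np.int64(297), np.int64(304), 8), (258, np.int64(296), np.int64(304), 9)]
```

View pics/e.png

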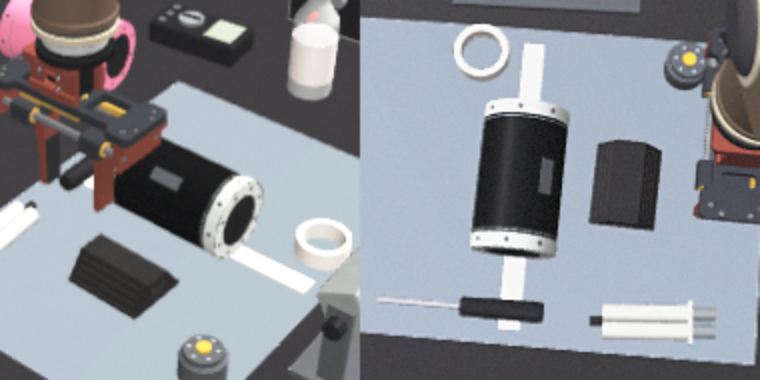

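Top half: the tube at (518,178) is centred over the tape, which shows at (532,70) and (513,290). The chock at (626,183) is untouched and the hand, at (735,190), is beyond it. I'll measure the tube and chock from the unobstructed top view.

```bash
cat > fin.py <<'E'
from tube import *
def tubetop(t,seed=(300,205)):
    im=t["image"].astype(int); nm=~nonmat(t); B=blob(nm,seed)[0]; L=[];Rr=[]
    for r in range(180,232,3):
        x=np.where(B[r])[0]; x=x[x<328]; 
        L.append((x[0]-.5,r)); 
        # right edge: last contiguous
        j=seed[0]
        while B[r,j]: j+=1
        Rr.append((j-.5,r))
    S=[(ray(t,L),1),(ray(t,Rr),-1)]
    def res(p):
        a=np.array([1,p[1],0]);a/=np.linalg.norm(a);o=[]
        for (e,d),sg in S:
            n=np.cross(d,a); n/=np.linalg.norm(n,axis=1)[:,None]; n*=np.sign(n[:,1])[:,None]
            o.append(sg*((e-np.array([.577,p[0],.054]))@n.T)-.05)
        return np.concatenate(o)
    q=least_squares(res,[.06,-.07]); return q.x,np.abs(q.fun).max()
E
python3 - <<'E'
from fin import *
t=cam("top"); print(tubetop(t), "tape",.0965-.0648*.577)
C=blob(~nonmat(t),(357,212))[0]; c=cv2.findContours(C.astype(np.uint8),0,2)[0][0]
ap=cv2.approxPolyDP(c,2.5,True).reshape(-1,2); print(ap.tolist(),onplane(t,ap,.004).round(3).tolist())
E
```

```text
(array([ 0.05868962, -0.078968  ]), np.float64(0.001177809550830744)) tape 0.05911040000000001
[[345, 191], [339, 230], [371, 234], [375, 195], [360, 190]] [[0.632, -0.038, 0.004], [0.534, -0.024, 0.004], [0.525, -0.103, 0.004], [0.623, -0.113, 0.004], [0.636, -0.076, 0.004]]
```

>>> apply_moves:
  commands:
    - {"linear": [0,0,-0.05],"yaw": 0.01}
    - {"linear": [0,0,-0.05],"yaw": 0}
    - {"linear": [0,0,-0.045],"yaw": 0}
    - {"linear": [0,0,-0.02],"yaw": 0}
    - {"linear": [0,0,0],"yaw": 0}

```text
clock: 13.05
tool_pos: [0.5731, -0.1417, 0.0234]
orientation: [-3.136, -0.002, 1.512]
ft_force: [0.7, 0.3, 0.5]
width: 0.0613
grip_force: 0.0
```

>>> apply_moves:
  commands:
    - {"linear": [0,0,-0.01],"yaw": 0}
    - {"linear": [0,0,-0.003],"yaw": 0}
    - {"linear": [0,0,0],"yaw": 0}
    - {"linear": [0,0,0],"yaw": 0}

```text
clock: 13.45
tool_pos: [0.5761, -0.1445, 0.0147]
orientation: [3.14, 0.0, 1.509]
ft_force: [-0.3, 0.5, 0.4]
width: 0.0616
grip_force: 0.0
```

>>> apply_moves:
  commands:
    - {"linear": [0,0,-0.004],"yaw": 0}
    - {"linear": [0,0,-0.003],"yaw": 0}
    - {"linear": [0,0.005,0],"yaw": 0}
    - {"linear": [0,0.005,0],"yaw": 0}
    - {"linear": [0,0.005,0],"yaw": 0}

```text
clock: 13.95
tool_pos: [0.5755, -0.1287, 0.0067]
orientation: [3.142, -0.0, 1.509]
ft_force: [0.0, 0.4, -0.4]
width: 0.0616
grip_force: 0.0
```

>>> apply_moves:
  commands:
    - {"linear": [0,0.005,0],"yaw": 0}
    - {"linear": [0,0.005,0],"yaw": 0}
    - {"linear": [0,0.005,0],"yaw": 0}
    - {"linear": [0,0.005,0],"yaw": 0}
    - {"linear": [0,0.005,0],"yaw": 0}

```text
clock: 14.45
tool_pos: [0.5755, -0.1044, 0.0067]
orientation: [3.141, 0.0, 1.509]
ft_force: [0.1, -2.6, 0.4]
width: 0.0616
grip_force: 0.9
```

Run:
```python
from h import *
s=cam("scene"); t=cam("top"); print(ctrl.observe()["tool_pos"])
save("f",cv2.resize(np.hstack([s["image"][150:340,220:440],t["image"][120:310,245:425]]),None,fx=2,fy=2))
```

```text
[ 0.57546768 -0.10327706  0.00669694]
```

View pics/f.png

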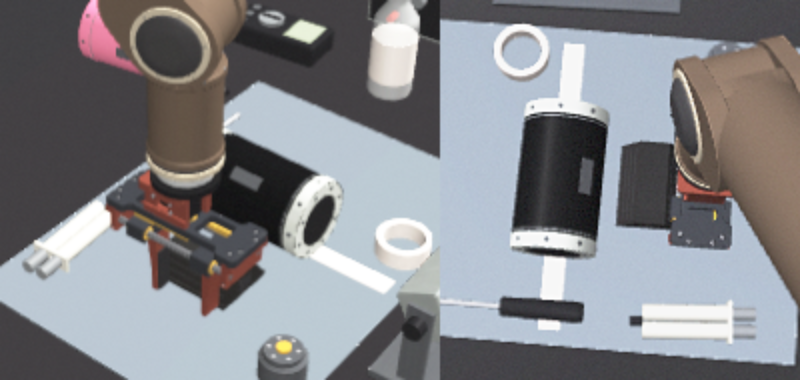

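Both fingers, at (155,255) and (210,290), are against the chock's outer toe and it is sliding squarely. The tube has not moved.

>>> apply_moves:
  commands:
    - {"linear": [0,0.005,0],"yaw": 0}
    - {"linear": [0,0.005,0],"yaw": 0}
    - {"linear": [0,0.005,0],"yaw": 0}
    - {"linear": [0,0.005,0],"yaw": 0}
    - {"linear": [0,0.005,0],"yaw": 0}

```text
clock: 15.05
tool_pos: [0.5754, -0.0789, 0.0067]
orientation: [-3.142, -0.0, 1.509]
ft_force: [-0.0, -1.9, 0.8]
width: 0.0612
grip_force: 0.7
```

>>> apply_moves:
  commands:
    - {"linear": [0,0.005,0],"yaw": 0}
    - {"linear": [0,0.004,0],"yaw": 0}
    - {"linear": [0,0.003,0],"yaw": 0}
    - {"linear": [0,0.002,0],"yaw": 0}
    - {"linear": [0,0,0],"yaw": 0}

```text
clock: 15.55
tool_pos: [0.5755, -0.0649, 0.0067]
orientation: [3.142, -0.0, 1.509]
ft_force: [-0.5, -0.0, 0.2]
width: 0.0616
grip_force: 0.0
```

Run:
```python
from fin import *
s=cam("scene"); t=cam("top"); print(ctrl.observe()["tool_pos"])
print(tubetop(t))
save("g",cv2.resize(np.hstack([s["image"][170:320,250:410],t["image"][150:300,265:400]]),None,fx=2.6,fy=2.6))
```

```text
[ 0.57545546 -0.06515291  0.00663442]
(array([  0.28538712, -10.8061277 ]), np.float64(0.09090882093239616))
```

View pics/g.png

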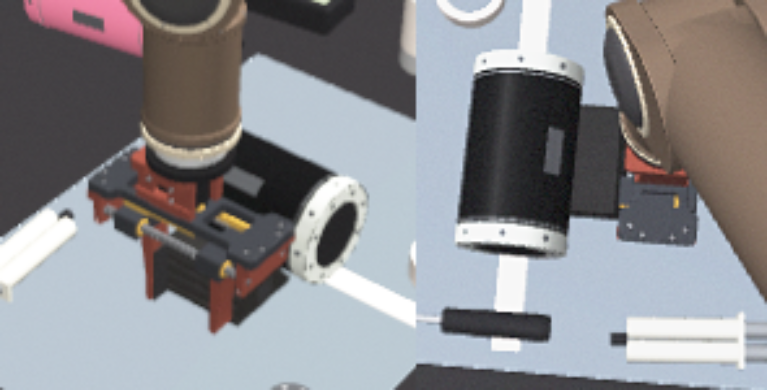

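The chock's edge, at (580,160) in the top half, is about to touch the tube by eye; the reckoning leaves about 5 mm. I'll push on slowly.

>>> apply_moves:
  commands:
    - {"linear": [0,0.001,0],"yaw": 0}
    - {"linear": [0,0.001,0],"yaw": 0}
    - {"linear": [0,0.001,0],"yaw": 0}
    - {"linear": [0,0.001,0],"yaw": 0}
    - {"linear": [0,0.001,0],"yaw": 0}

```text
clock: 16.15
tool_pos: [0.5754, -0.0605, 0.0066]
orientation: [3.142, 0.0, 1.509]
ft_force: [0.2, -1.0, -0.2]
width: 0.0612
grip_force: 0.7
```

>>> apply_moves:
  commands:
    - {"linear": [0,0,0],"yaw": 0}
    - {"linear": [0,-0.004,0],"yaw": 0}
    - {"linear": [0,-0.02,0],"yaw": 0}
    - {"linear": [0,-0.03,0],"yaw": 0}
    - {"linear": [0,-0.03,0],"yaw": 0}

```text
clock: 16.65
tool_pos: [0.5756, -0.1449, 0.0067]
orientation: [3.141, -0.0, 1.51]
ft_force: [0.4, -0.8, -0.1]
width: 0.0616
grip_force: 0.0
```

```bash
cat >> fin.py <<'E'
def leftedge(t,k=-.079):
    nm=~nonmat(t); L=[]
    for r in range(182,230,3):
        x=np.where(nm[r,265:330])[0]+265; L.append((x[0]-.5,r))
    e,d=ray(t,L); a=np.array([1,k,0]); n=np.cross(d,a); n/=np.linalg.norm(n,axis=1)[:,None]; n*=np.sign(n[:,1])[:,None]
    f=lambda y:(((e-np.array([.577,y,.054]))@n.T)-.05).mean()
    from scipy.optimize import brentq
    return brentq(f,-.02,.15)
E
python3 - <<'E'
from fin import *
t=cam("top"); print(ctrl.observe()["tool_pos"]); print("tube y",leftedge(t))
im=t["image"]; nm=~nonmat(t)
# chock outer toe: first mat pixel right of the tube/chock
P=[]
for r in range(196,236,4):
    j=315
    while nm[r,j]: j+=1
    P.append((j-.5,r))
print(P); print(onplane(t,P,.006).round(4)[:,:2].tolist())
E
```

```text
[ 0.57488358 -0.152361    0.006422  ]
tube y 0.06205480333888312
[(350.5, 196), (350.5, 200), (349.5, 204), (349.5, 208), (349.5, 212), (348.5, 216), (348.5, 220), (348.5, 224), (347.5, 228), (347.5, 232)]
[[0.6193, -0.0519], [0.6091, -0.052], [0.5989, -0.0496], [0.5888, -0.0496], [0.5788, -0.0497], [0.5687, -0.0473], [0.5587, -0.0474], [0.5487, -0.0475], [0.5387, -0.0451], [0.5288, -0.0452]]
```

Chock origin is at y≈-0.009, so its distance to the tube axis is about 68–71 mm (limit 78). The tube is within 3 mm of the tape's line, and the chock's slope of about -0.07 is square to the tape. I'll raise the hand clear.

>>> apply_moves:
  commands:
    - {"linear": [0,0,0.02],"yaw": 0}
    - {"linear": [0,0,0.05],"yaw": 0}
    - {"linear": [0,0,0.05],"yaw": 0}
    - {"linear": [0,0,0.04],"yaw": 0}
    - {"linear": [0,0,0],"yaw": 0}

```text
clock: 17.2
tool_pos: [0.5788, -0.1445, 0.1728]
orientation: [3.132, 0.001, 1.509]
ft_force: [-0.4, 0.4, 0.1]
width: 0.0616
grip_force: 0.0
```

>>> apply_moves:
  commands:
    - {"linear": [0,0,0],"yaw": 0}
    - {"linear": [0,0,0],"yaw": 0}
    - {"linear": [0,0,0],"yaw": 0}

```text
clock: 17.5
tool_pos: [0.5745, -0.1443, 0.165]
orientation: [-3.139, -0.001, 1.509]
ft_force: [-0.5, -0.4, -0.7]
width: 0.0617
grip_force: 0.0
```

Run:
```python
from fin import *
t=cam("top"); print(ctrl.observe()["tool_pos"]); print("tube y",leftedge(t))
s=cam("scene"); save("z",cv2.resize(np.hstack([s["image"][150:340,230:430],t["image"][120:310,225:425]]),None,fx=2,fy=2))
```

```text
[ 0.57465679 -0.14426921  0.16512177]
tube y 0.06205480333888312
```

View pics/z.png

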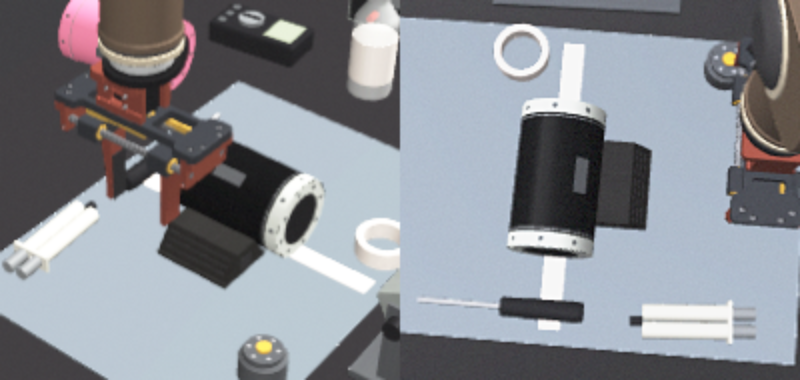

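The tube (560,178) rests on the tape with the chock (625,185) flat and square against it. The hand is clear at (765,190) and the other things are in place.

```bash
python3 -c "
from plant import ctrl
print(ctrl.close_job())"
```

```text
the job is handed in; nothing more can be done
None
```

The job is handed in, with no verdict returned: by my last measurements the tube rests within about 3 mm of the tape's centre line, the chock is against it (about 68–71 mm from its axis, limit 78), and the hand is clear with nothing else visibly moved.

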